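Put the calibration weights back in their fitted wells

TASK

The four knob weights have been left about the bench after a calibration. Put each one back, upright, into the well of the wooden weight tray that is bored for it: the largest weight in the widest well, and so on down to the smallest weight in the narrowest well. Set them down rather than dropping them, and leave the hand-held thermometer and the brass tee fitting where they lie.

Things in the scene. Friction and masses are not known exactly. Their poses are not given: they have to be found in the camera images.
- weight_500: The largest of the four knob weights, brass, 0.5 kg, standing loose on the bench: a plain cylinder 38 mm across and 35 mm high, narrowing above that to a small knob, 58 mm tall in all. Grip it across the cylinder, fingertips higher above its underside than its well is deep. Origin: centre of its underside; z up; round about z.
- weight_200: The second largest of the four knob weights, brass, 0.2 kg, standing loose on the bench: a plain cylinder 29 mm across and 27 mm high, narrowing above that to a small knob, 45 mm tall in all. Grip it across the cylinder, fingertips higher above its underside than its well is deep. Origin: centre of its underside; z up; round about z.
- weight_100: The second smallest of the four knob weights, bare steel, 0.1 kg, standing loose on the bench: a plain cylinder 23 mm across and 21 mm high, narrowing above that to a small knob, 36 mm tall in all. Grip it across the cylinder, fingertips higher above its underside than its well is deep. Origin: centre of its underside; z up; round about z.
- weight_50: The smallest of the four knob weights, brass, 0.05 kg, standing loose on the bench: a plain cylinder 19 mm across and 18 mm high, narrowing above that to a small knob, 30 mm tall in all. Grip it across the cylinder, fingertips higher above its underside than its well is deep. Origin: centre of its underside; z up; round about z.
- well_500: Fixed light-wood block, 70 x 70 x 18 mm, one of four (78 mm apart, 2 by 2, changing places) in a dark-wood tray 165 mm square. In its top a round flat-bottomed well for the largest weight, 58 mm wide, 12 mm deep, its bottom 6 mm above the origin. Origin: on the well's axis, centre of the block's underside, 6 mm above the bench; axes along the tray's sides. Tray rim 20 mm above the origin.
- well_200: Fixed light-wood block, 70 x 70 x 18 mm, one of four (78 mm apart, 2 by 2, changing places) in a dark-wood tray 165 mm square. In its top a round flat-bottomed well for the second largest weight, 47 mm wide, 9 mm deep, its bottom 9 mm above the origin. Origin: on the well's axis, centre of the block's underside, 6 mm above the bench; axes along the tray's sides. Tray rim 20 mm above the origin.
- well_100: Fixed light-wood block, 70 x 70 x 18 mm, one of four (78 mm apart, 2 by 2, changing places) in a dark-wood tray 165 mm square. In its top a round flat-bottomed well for the second smallest weight, 38 mm wide, 7 mm deep, its bottom 11 mm above the origin. Origin: on the well's axis, centre of the block's underside, 6 mm above the bench; axes along the tray's sides. Tray rim 20 mm above the origin.
- well_50: Fixed light-wood block, 70 x 70 x 18 mm, one of four (78 mm apart, 2 by 2, changing places) in a dark-wood tray 165 mm square. In its top a round flat-bottomed well for the smallest weight, 30 mm wide, 6 mm deep, its bottom 12 mm above the origin. Origin: on the well's axis, centre of the block's underside, 6 mm above the bench; axes along the tray's sides. Tray rim 20 mm above the origin.
- thermometer: Bystander: hand-held thermometer lying loose on the bench to the right of the weights, dark body with an orange edge, 162 x 68 x 28 mm, long side along its x. Origin: centre of its underside.
- brass_tee: Bystander: brass tee pipe fitting lying loose between the weights and the tray, 35 x 51 x 18 mm, long side along its y. Origin: centre of its underside.
Things that resemble listed ones, but are neither listed nor needed, are in the scene too. Leave any black, green or red look-alike of the weight_500 alone.

How it is judged:
By the outcome, as a careful person would: the job done as asked, in the order asked, and still so for the second after the job is handed in, with the robot touching nothing.
It also fails if it takes over 106 s, if anything falls off the work surface, if the arm or the gripper's body presses on something with over 40 N, if the wrist force passes 120 N, or if a joint passes its speed limit or range.

ROBOT

A 6-joint arm with a two-finger parallel gripper is mounted at the origin on a cart in front of the work surface, level with it; the furniture and walls round the work are solid. World frame = base frame: x ahead of the robot, y to its left, z up, the work surface at z = 0. Lengths are in mm, angles in rad, forces in N, time in s.
With the tool pointing down it reaches from about 350 to 975 mm from the base axis. Payload 7.1 kg.
Tool frame: the origin (TCP) lies midway between the tips of the shut fingers; the grasp point (between the pads) lies 19 mm behind it; z points along the fingers, y is the line along which they close (so a half turn about z gives the same grasp; the last joint's range is limited). The gripper opens to 88 mm and grips with 3 to 60 N. Pads are 20 mm wide; open, the fingers measure 115 mm over their backs; the gripper's body (75 mm by 178 mm) begins 61 mm behind the grasp point.
Start: joints at [1.104, 0.423, 1.63, -0, 1.089, -0.019], TCP at [270.582, 563.374, 222.675] pointing down, gripper open.
Joint ranges: [-3, 3], [-0.9, 2.11], [0.09, 2.58], [-1.31, 4.45], [0.11, 2.69], [-2.54, 2.54]. Speed limits (rad/s): [2.39, 2.39, 3.01, 3.14, 3.14, 3.14].

INTERFACE

Orientations are given as a rotation vector (axis times angle).
In Python, from workcell import status, eyes, ticket gives the robot as it stands.
- The arm moves only by the shell command python3 -m jog 'ROWS' [OPENING]. ROWS is one flat JSON list of numbers that holds 1 to 5 rows one after another, with no inner brackets; each row has 6 numbers: dx, dy, dz in mm, then a rotation vector rx, ry, rz in rad; each row shifts and turns the commanded pose from where the row before left it, along the tool's axes as they then stand; what a row does not reach is not made up. A row lasts 1/12 s, in which the tool goes at most 41.7 mm and 0.125 rad, less where a joint would pass 70% of its speed; a pose out of reach is approached as far as the arm can. OPENING is the finger opening in mm, set as the command begins (- or left out keeps the last). The fingers move at their own pace and stop on an object; the grip force is fixed at half the most. Time passes only in rows, so rows that do not move let the fingers close. It prints the time, the measured TCP pose, the force, the opening and the grip force at its end. Input that does not fit is refused with a message, and nothing moves.
- status.get_obs(): the state, without advancing time (a new reading comes with each control period).
- eyes.get_image(name): name is "scene" or "top" or "wrist"; returns a dict with "img" (420x560x3 uint8, red, green, blue), "range_z" (420x560 float32, mm along the optical axis (not along the pixel's ray), 0 where there is no reading), "fx", "fy", "cx", "cy" (pixels), "R" (3x3) and "t" (3): a world point X has camera coordinates R X + t. Camera axes: x right, y down, z forward; pixel columns grow to the right and rows downward; lengths in mm; the calibration is good to about 2 mm. A picture is of the moment at which its call begins.
- ticket.close_job(): hands the job in; it is judged then, once.
The state is a dict: "t": time; "qpos": joint angles; "qvel": joint speeds; "joint_torque": joint torques, N m; "ee_pos": TCP position; "orientation": TCP orientation; "ft_force": force on the tool from outside, world axes, zero at the start; "moment": the same for the moment, N m; "width": finger opening in mm; "grasp_force": force on a finger pad.
Only numpy, scipy, OpenCV 4.12 (cv2) and the standard library are available. Lean on these libraries where they do the work, as an engineer would, in place of code of your own. Each camera call takes 0.05 s, during which the arm holds its last target. There are 200 camera calls.

## Working session

There is one attempt and no reset: what is moved stays moved. The work goes in short steps, Python scripts to look and compute and a shell command to move; the robot and the scene stay as the last step left them, time stands still between calls to the robot, and variables do not carry over. Pictures are saved under pics/ and viewed, at most 14 in all, crops included, and the job is handed in when it is done.

```bash
mkdir -p pics; ls
python3 - <<'E'
from workcell import status,eyes
import cv2,numpy as np
o=status.get_obs();print({k:np.round(v,3).tolist() for k,v in o.items()})
for n in["scene","top"]:
    d=eyes.get_image(n);cv2.imwrite(f"pics/{n}0.png",d["img"][...,::-1]);np.savez(f"{n}0.npz",**d)
    print(n,d["fx"],d["cx"],d["cy"],np.round(d["R"],3).tolist(),d["t"])
E
```

```text
pics
{'t': 0.0, 'qpos': [1.104, 0.424, 1.631, 0.0, 1.089, -0.019], 'qvel': [-0.001, 0.0, -0.002, 0.0, -0.001, 0.001], 'joint_torque': [0.0, -54.461, -27.367, 0.064, 0.023, -0.0], 'ee_pos': [270.342, 562.885, 221.915], 'orientation': [-0.697, -3.063, 0.002], 'ft_force': [0.602, -0.644, -0.484], 'moment': [0.009, -0.02, 0.022], 'grasp_force': 0.0, 'width': 87.742}
scene 417.976927466382 278.4798228068525 211.99766815205166 [[-0.52, -0.854, 0.008], [-0.351, 0.205, -0.914], [0.779, -0.478, -0.406]] [318.86431774 216.09899385 654.82489991]
top 400.0248861989714 281.3438330965792 215.88441475197345 [[0.013, -1.0, 0.02], [-0.995, -0.014, -0.095], [0.095, -0.019, -0.995]] [ 42.13745189 501.80347482 995.4247215 ]
```

View pics/scene0.png

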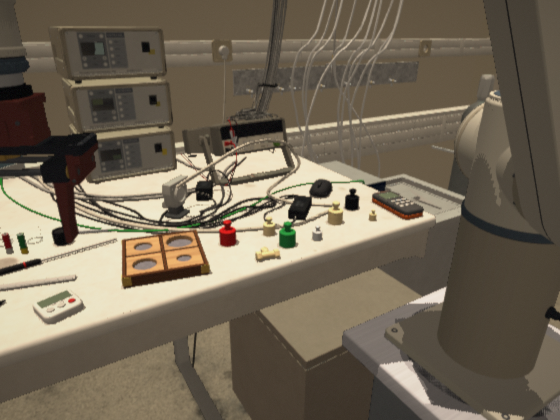

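View pics/top0.png

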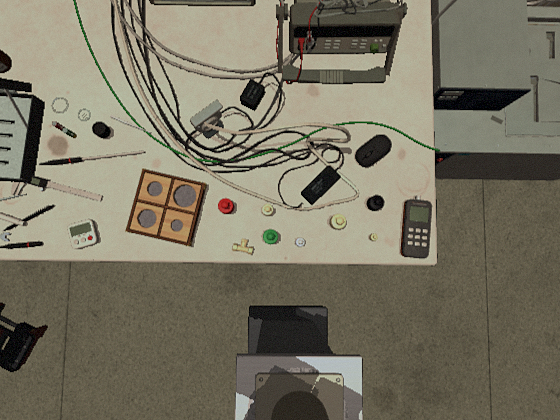

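The top view shows weight_500 at (339,222), weight_200 at (267,209), weight_100 at (300,242) and weight_50 at (373,237). The look-alikes are green (271,237), red (226,206) and black (375,203). The tee is at (243,247), the thermometer at (416,228), and the wells at (155,188), (183,195), (147,217) and (176,225). Next I'll measure them.

```bash
cat > h.py <<'E'
import numpy as np,cv2
def cloud(d):
    z=d["range_z"];v,u=np.mgrid[:z.shape[0],:z.shape[1]]
    c=np.stack([(u-d["cx"])/d["fx"]*z,(v-d["cy"])/d["fy"]*z,z],-1)
    return (c-d["t"])@d["R"]
def plane(d,uv,h):
    r=np.array([(uv[0]-d["cx"])/d["fx"],(uv[1]-d["cy"])/d["fy"],1])@d["R"]
    o=-d["R"].T@d["t"];return o+r*(h-o[2])/r[2]
def pix(d,X):
    c=d["R"]@np.array(X,float)+d["t"];return d["fx"]*c[0]/c[2]+d["cx"],d["fy"]*c[1]/c[2]+d["cy"]
E
python3 - <<'E'
from h import *
d=dict(np.load("top0.npz"));s=dict(np.load("scene0.npz"))
P=cloud(d);ok=d["range_z"]>0
for n,(u,v),H in[("500",(339,222),58),("200",(267,209),45),("100",(300,242),36),("50",(373,237),30),("green",(271,237),58),("red",(226,206),58),("blk",(375,203),58),("tee",(243,247),18)]:
    w=P[v-14:v+15,u-14:u+15];m=(w[...,2]>6)&ok[v-14:v+15,u-14:u+15]
    k,l,st,c=cv2.connectedComponentsWithStats(m.astype(np.uint8))
    i=1+np.argmax(st[1:,4]);q=w[l==i]
    print(n,"floor",np.median(w[~m][:,2]).round(1),"comp",st[i],"mean",q.mean(0).round(1),"bbox",q.min(0).round(1),q.max(0).round(1),"c",(c[i]+[u-14,v-14]).round(1))
# wells by dark grey inside light wood
im=d["img"];cv2.imwrite("pics/tray.png",cv2.resize(im[160:255,120:250,::-1],None,fx=6,fy=6,interpolation=cv2.INTER_CUBIC))
im=s["img"];cv2.imwrite("pics/trayS.png",cv2.resize(im[170:290,110:390,::-1],(784,336),interpolation=cv2.INTER_CUBIC))
E
```

```text
500 floor -0.2 comp [  5   5  16  16 201] mean [489.2 -92.   38.7] bbox [ 471.8 -112.     6.9] [509.4 -76.   59.9] c [337.5 220.8]
200 floor -0.3 comp [  9   9  11  12 109] mean [517.2  85.4  30.2] bbox [504.   72.9   6.2] [530.8  98.4  48.2] c [267.1 209.1]
100 floor -0.3 comp [10  9  9  9 68] mean [437.3   1.3  24.8] bbox [427.8  -9.5  11. ] [448.2  11.   39.5] c [299.8 241.2]
50 floor -0.1 comp [11 10  8  8 48] mean [ 452.4 -187.3   20.2] bbox [ 443.4 -196.7    8.2] [ 461.5 -179.1   31.8] c [373.5 236.3]
green floor -0.3 comp [  6   6  15  15 179] mean [449.   76.8  40.8] bbox [431.5  59.3  31.5] [466.8  94.5  60.9] c [270.  235.9]
red floor -0.4 comp [  6   6  16  16 203] mean [524.3 189.2  38.5] bbox [507.3 171.8   6.3] [543.8 209.1  59.6] c [225.6 205.3]
blk floor -0.4 comp [  6   6  18  16 213] mean [ 538.3 -188.3   37.4] bbox [ 521.3 -211.1    6.1] [ 557.3 -173.1   60.3] c [375.3 202.1]
tee floor -0.2 comp [  3   5  21  16 178] mean [422.5 146.4  15.5] bbox [406.  122.1   7.7] [443.9 173.5  22.8] c [242.6 246.4]
```

View pics/tray.png

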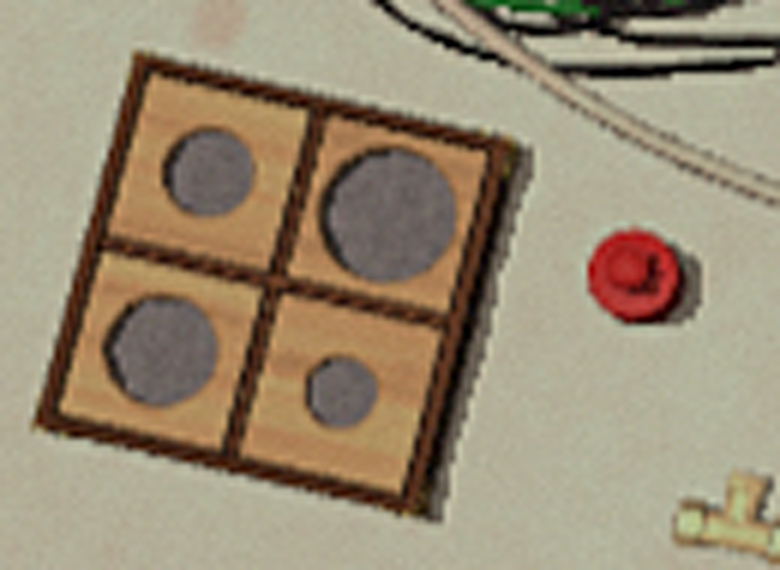

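View pics/trayS.png

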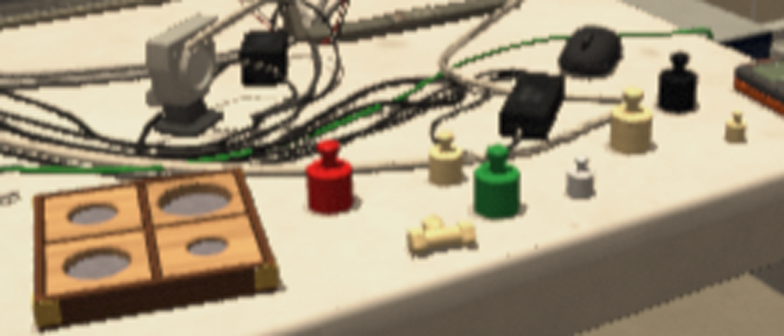

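The tray crop shows well_500 at top right, well_100 at top left, well_200 at bottom left and well_50 at bottom right. The scene crop shows that all the weights are standing clear.

Run:
```python
from h import *
d=dict(np.load("top0.npz"));s=dict(np.load("scene0.npz"))
def fit(d,roi):
    u0,v0,u1,v1=roi;im=cv2.resize(d["img"][v0:v1,u0:u1],None,fx=4,fy=4,interpolation=cv2.INTER_CUBIC)
    sat=cv2.cvtColor(im,cv2.COLOR_RGB2HSV)[...,1];m=((sat<70)).astype(np.uint8)
    out=[]
    for c in cv2.findContours(m,cv2.RETR_LIST,cv2.CHAIN_APPROX_NONE)[0]:
        if 150<cv2.contourArea(c)<5000:
            (x,y),ax,_=cv2.fitEllipse(c);out.append(((x+.5)/4-.5+u0,(y+.5)/4-.5+v0,ax[0]/4,ax[1]/4))
    return out
for nm,dd,roi in(("top",d,(134,168,208,246)),("scene",s,(118,228,212,288))):
    for e in fit(dd,roi): print(nm,np.round(e,1),plane(dd,e[:2],18).round(1))
# weights: circle of cylinder-top points, both cams
for nm,dd in(("top",d),("scene",s)):
  P=cloud(dd);
  for n,c,H,r in(("500",(490,-93),35,19),("200",(517,85),27,14.5),("100",(437,1),21,11.5),("50",(452,-187),18,9.5)):
    q=P[(np.hypot(P[...,0]-c[0],P[...,1]-c[1])<r+8)&(P[...,2]>6)&(P[...,2]<70)]
    k=q[q[:,2]>H+6] ; mc=cv2.minEnclosingCircle(q[:,:2].astype(np.float32))
    print(nm,n,"knob",k.mean(0).round(1),"circ",np.round(mc[0],1),round(mc[1],1))
P=cloud(d);q=P[(abs(P[...,0]-420)<40)]
for n,u,v in(("thermo",416,228),):
    w=P[v-40:v+40,u-25:u+25].reshape(-1,3);w=w[w[:,2]>8];print(n,w.min(0).round(),w.max(0).round())
```

```text
top [176.5 225.   10.7  11.1] [474.5 314.9  18. ]
top [146.8 218.1  16.9  17.6] [491.1 390.7  18. ]
top [154.6 188.5  13.4  14. ] [567.5 374.2  18. ]
top [136.8 174.8   6.7  38.6] [602.3 421.1  18. ]
scene [144.5 264.8   7.3  21.1] [492.6 390.6  18. ]
scene [183.7 258.    4.3  12.5] [478.5 313.3  18. ]
scene [142.8 246.5   4.9  15.1] [571.1 373.2  18. ]
scene [179.3 242.4   6.8  22.2] [549.1 298.3  18. ]
scene [133.6 228.3   1.6  36.9] [672.6 368.   18. ]
top 500 knob [490.2 -93.8  56.3] circ [490.5 -94.4] 18.9
top 200 knob [518.1  85.4  43.8] circ [518.6  85.4] 14.6
top 100 knob [437.    1.1  35.9] circ [437.4   0.9] 11.6
top 50 knob [ 452.9 -188.1   29.9] circ [ 452.7 -188. ] 9.4
scene 500 knob [486.  -91.2  52.6] circ [486.2 -93.2] 20.4
scene 200 knob [514.1  88.2  41.3] circ [515.2  87.5] 15.9
scene 100 knob [434.    3.4  33. ] circ [432.7   3.7] 13.0
scene 50 knob [ 450.1 -186.6   27.3] circ [ 448.  -185.3] 10.3
thermo [ 401. -337.    8.] [ 562.   68. 1037.]
```

```bash
cat > go.py <<'E'
import sys,numpy as np
from workcell import status
from scipy.spatial.transform import Rotation as R
o=status.get_obs();r=R.from_rotvec(o["orientation"]);M=r.as_matrix()
yaw=np.degrees(np.arctan2(M[1,1],M[0,1]))
for a in sys.argv[1:]:
    p=np.array(eval(a),float);print(a,"tool move",(M.T@(p-o["ee_pos"])).round(1))
print("t",round(o["t"],2),"pos",o["ee_pos"].round(1),"yaw_y",yaw.round(2),"tilt",M[:2,2].round(4),"F",o["ft_force"].round(1),"w",round(float(o["width"]),1),"g",round(float(o["grasp_force"]),1),"q",o["qpos"].round(2))
E
python3 -m jog '[0,0,0,0,0,-0.116,0,0,0,0,0,-0.116,0,0,0,0,0,0,0,0,0,0,0,0]' 70; python3 go.py 490,-93.5,220
```

```text
t: 0.43
ee_pos: [270.5, 563.2, 222.3]
orientation: [-0.344, -3.122, 0.001]
ft_force: [0.1, -0.0, -0.4]
width: 70.3
grasp_force: 0.0
490,-93.5,220 tool move [-357.1 -593.2    2.6]
t 0.43 pos [270.5 563.2 222.3] yaw_y 77.44 tilt [-0.0003 -0.0006] F [ 0.1 -0.  -0.4] w 70.3 g 0.0 q [ 1.1   0.42  1.63  0.    1.09 -0.25]
```

```bash
for i in 1; do :; done
python3 -m jog '[-17.8,-29.6,0,0,0,0,-17.8,-29.6,0,0,0,0,-17.8,-29.6,0,0,0,0,-17.8,-29.6,0,0,0,0,-17.8,-29.6,0,0,0,0]' >/dev/null
python3 -m jog '[-17.8,-29.6,0,0,0,0,-17.8,-29.6,0,0,0,0,-17.8,-29.6,0,0,0,0,-17.8,-29.6,0,0,0,0,-17.8,-29.6,0,0,0,0]' >/dev/null
python3 -m jog '[-17.8,-29.6,0,0,0,0,-17.8,-29.6,0,0,0,0,-17.8,-29.6,0,0,0,0,-17.8,-29.6,0,0,0,0,-17.8,-29.6,0,0,0,0]' >/dev/null
python3 -m jog '[-17.8,-29.6,0,0,0,0,-17.8,-29.6,0,0,0,0,-17.8,-29.6,0,0,0,0,-17.8,-29.6,0,0,0,0,-17.8,-29.6,0,0,0,0]' >/dev/null
python3 -m jog '[0,0,0,0,0,0,0,0,0,0,0,0,0,0,0,0,0,0]' >/dev/null
python3 go.py 490,-93.5,17
python3 - <<'E'
from h import *
from workcell import eyes
d=eyes.get_image("wrist");cv2.imwrite("pics/w1.png",d["img"][...,::-1])
P=cloud(d);c=(490,-93.5)
q=P[(np.hypot(P[...,0]-c[0],P[...,1]-c[1])<30)&(P[...,2]>12)&(P[...,2]<70)]
print(len(q),q.max(0),np.round(cv2.minEnclosingCircle(q[:,:2].astype(np.float32))[0],1),q[q[:,2]>50].mean(0))
E
```

```text
490,-93.5,17 tool move [  0.3  -2.8 205.4]
t 2.35 pos [491.  -90.9 222.4] yaw_y 77.47 tilt [-0.0009  0.0005] F [-0.2 -0.5 -0.7] w 69.8 g 0.0 q [-0.21  0.24  1.9   0.    1.   -1.56]
1250 [508.31387545 -74.73853707  60.8391767 ] [489.3 -93.6] [488.29903472 -93.46993881  57.2013624 ]
```

View pics/w1.png

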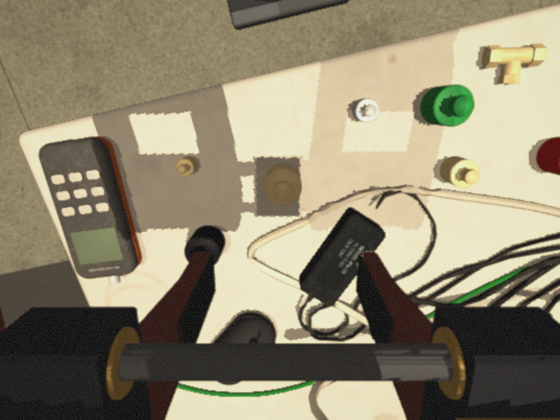

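weight_500 is at (285,185) and clear. The black look-alike is at (205,243) and the adapter at (342,258), both off the finger line. Descending now.

```bash
python3 -m jog '[0.3,-2.8,35,0,0,0,0,0,35,0,0,0,0,0,35,0,0,0,0,0,35,0,0,0,0,0,30,0,0,0]' >/dev/null
python3 -m jog '[0,0,20,0,0,0,0,0,15,0,0,0,0,0,0,0,0,0,0,0,0,0,0,0]' >/dev/null
python3 go.py 490,-93.5,17
python3 -m jog '[0,0,0,0,0,0,0,0,0,0,0,0,0,0,0,0,0,0,0,0,0,0,0,0,0,0,0,0,0,0]' 25
python3 -m jog '[0,0,0,0,0,0,0,0,0,0,0,0,0,0,0,0,0,0,0,0,0,0,0,0,0,0,0,0,0,0]' 
python3 go.py 490,-93.5,17
```

```text
490,-93.5,17 tool move [-0.2 -0.9  0.4]
t 3.15 pos [490.  -92.6  17.4] yaw_y 77.69 tilt [-0.0019  0.0005] F [ 0.2 -0.4 -0. ] w 70.0 g 0.0 q [-0.21  0.59  2.    0.    0.55 -1.57]
t: 3.57
ee_pos: [491.1, -93.9, 18.4]
orientation: [0.338, 3.122, -0.0]
ft_force: [0.6, -0.6, 0.4]
width: 40.2
grasp_force: 0.0
t: 3.98
ee_pos: [491.0, -94.0, 18.3]
orientation: [0.339, 3.122, -0.0]
ft_force: [-0.4, -0.1, 6.7]
width: 36.6
grasp_force: 30.0
490,-93.5,17 tool move [1.1 0.3 1.3]
t 3.98 pos [491.  -94.   18.3] yaw_y 77.62 tilt [ 0.0008 -0.0002] F [-0.4 -0.1  6.7] w 36.6 g 30.0 q [-0.21  0.59  2.   -0.    0.55 -1.57]
```

```bash
python3 -m jog '[0,0,-8,0,0,0,0,0,-24,0,0,0,0,0,-28,0,0,0,0,0,-28,0,0,0,0,0,-12,0,0,0]'
python3 -m jog '[0,0,0,0,0,0,0,0,0,0,0,0]' >/dev/null
python3 go.py 551,298,118
```

```text
t: 4.4
ee_pos: [491.4, -94.0, 120.6]
orientation: [0.338, 3.121, -0.0]
ft_force: [0.9, 0.6, -4.1]
width: 36.8
grasp_force: 30.0
551,298,118 tool move [ 2.480e+01  3.956e+02 -1.000e-01]
t 4.57 pos [490.5 -93.8 117.9] yaw_y 77.63 tilt [ 0.0006 -0.0001] F [-0.4  1.  -4.8] w 37.2 g 30.0 q [-0.21  0.4   1.98  0.    0.76 -1.57]
```

```bash
python3 -m jog '[1,10,0,0,0,0,1,20,0,0,0,0,2,30,0,0,0,0,2,30,0,0,0,0,2,30,0,0,0,0]' >/dev/null
python3 -m jog '[2,30,0,0,0,0,2,30,0,0,0,0,2,30,0,0,0,0,2,30,0,0,0,0,2,30,0,0,0,0]' >/dev/null
python3 -m jog '[2,30,0,0,0,0,2,30,0,0,0,0,2,30,0,0,0,0,1.8,20,0,0,0,0,1,15.6,0,0,0,0]' >/dev/null
python3 -m jog '[0,0,0,0,0,0,0,0,0,0,0,0,0,0,0,0,0,0]' >/dev/null
python3 go.py 551,298,30
python3 - <<'E'
from workcell import eyes
import cv2,numpy as np
d=eyes.get_image("wrist");cv2.imwrite("pics/w2.png",d["img"][...,::-1])
E
```

```text
551,298,30 tool move [-2.9  1.4 86.5]
t 6.07 pos [548.1 297.4 116.5] yaw_y 77.63 tilt [-0.0024 -0.0015] F [ 0.4 -0.1 -4.6] w 37.0 g 30.0 q [ 0.48  0.55  1.7  -0.    0.89 -0.88]
```

View pics/w2.png

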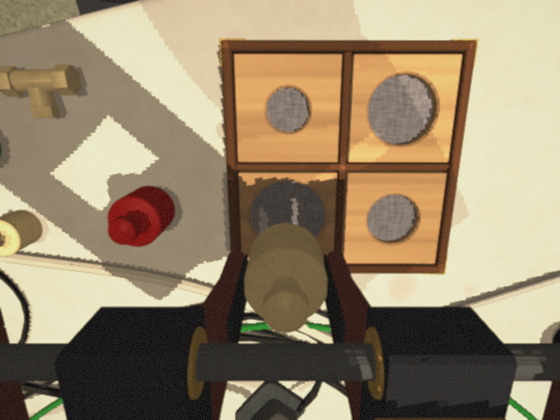

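The weight is held upright over well_500. The other wells are at (288,108) for 50, (404,107) for 200 and (392,218) for 100.

```bash
python3 - <<'E'
from workcell import eyes
from h import *
d=eyes.get_image("wrist")
for u in((288,108),(404,107),(392,218)):print(plane(d,u,18).round(1))
E
python3 -m jog '[-2,1,20,0,0,0,-0.9,0.4,25,0,0,0,0,0,20,0,0,0,0,0,12,0,0,0,0,0,5,0,0,0]' >/dev/null
python3 -m jog '[0,0,0,0,0,0,0,0,0,0,0,0,0,0,0,0,0,0]' >/dev/null
python3 go.py 551,298,30
```

```text
[473.4 315.2  18. ]
[490.1 393.9  18. ]
[568.7 375.1  18. ]
551,298,30 tool move [ 1.9 -1.9  6.9]
t 6.83 pos [553.3 299.4  36.9] yaw_y 77.62 tilt [0.0019 0.0009] F [-0.1  0.1 -4.8] w 36.8 g 30.0 q [ 0.48  0.67  1.71 -0.    0.76 -0.88]
```

```bash
python3 -m jog '[0.8,-0.8,2,0,0,0,0,0,1,0,0,0,0,0,0,0,0,0,0,0,0,0,0,0]'|egrep 'ee_pos|ft'
python3 -m jog '[0,0,1,0,0,0,0,0,0,0,0,0,0,0,0,0,0,0]' |egrep 'ee_pos|ft'
python3 -m jog '[0,0,1,0,0,0,0,0,0,0,0,0,0,0,0,0,0,0]' |egrep 'ee_pos|ft'
```

```text
ee_pos: [551.4, 298.6, 33.0]
ft_force: [-0.7, 0.4, -4.9]
ee_pos: [551.3, 298.5, 31.6]
ft_force: [-0.3, -0.0, -4.9]
ee_pos: [551.3, 298.5, 30.6]
ft_force: [0.1, 0.2, -5.3]
```

```bash
python3 -m jog '[0,0,1,0,0,0,0,0,0,0,0,0,0,0,0,0,0,0]'|egrep 'ee_pos|ft'
python3 -m jog '[0,0,0.7,0,0,0,0,0,0,0,0,0,0,0,0,0,0,0]' |egrep 'ee_pos|ft'
```

```text
ee_pos: [551.5, 298.5, 30.3]
ft_force: [-2.4, -1.3, 3.9]
ee_pos: [551.5, 298.5, 30.3]
ft_force: [-4.9, -2.3, 10.6]
```

```bash
python3 -m jog '[0,0,-0.7,0,0,0,0,0,0,0,0,0,0,0,0,0,0,0,0,0,0,0,0,0,0,0,0,0,0,0]' 52|egrep 'ft|wid|gr'
python3 -m jog '[0,0,-10,0,0,0,0,0,-25,0,0,0,0,0,-35,0,0,0,0,0,-35,0,0,0,0,0,-20,0,0,0]'|egrep 'ft|wid|gr'
python3 go.py 518,86,150
```

```text
ft_force: [-0.5, 0.8, 0.3]
width: 51.7
grasp_force: 0.0
ft_force: [1.3, 0.5, -0.4]
width: 52.2
grasp_force: 0.0
518,86,150 tool move [ -11.6 -215.8    8.4]
t 9.0 pos [552.8 299.2 159. ] yaw_y 77.64 tilt [0.0039 0.002 ] F [ 1.3  0.5 -0.4] w 52.2 g 0.0 q [ 0.48  0.5   1.67 -0.    0.97 -0.88]
```

```bash
python3 -m jog '[-1,-15,0,0,0,0,-2,-30,0,0,0,0,-2,-35,0,0,0,0,-2,-35,0,0,0,0,-2,-35,0,0,0,0]' >/dev/null
python3 -m jog '[-2,-35,0,0,0,0,-0.6,-30.8,0,0,0,0,0,0,0,0,0,0,0,0,0,0,0,0,0,0,0,0,0,0]' >/dev/null
python3 - <<'E'
from h import *
from workcell import eyes
d=eyes.get_image("wrist");cv2.imwrite("pics/w3.png",d["img"][...,::-1])
P=cloud(d)
for c,h in(((518,86),45),((437,1),36)):
    q=P[(np.hypot(P[...,0]-c[0],P[...,1]-c[1])<25)&(P[...,2]>12)&(P[...,2]<h+5)]
    if len(q):print(len(q),np.round(cv2.minEnclosingCircle(q[:,:2].astype(np.float32))[0],1),q[q[:,2]>h*.8].mean(0).round(1))
E
python3 go.py 518,86,13
```

```text
1035 [517.3  86.3] [516.4  86.7  44.4]
770 [436.    2.2] [436.1   3.   35.4]
518,86,13 tool move [ -1.3   0.6 141.6]
t 9.88 pos [516.6  85.7 154.6] yaw_y 77.65 tilt [0.0001 0.0002] F [ 0.3 -0.5 -0.7] w 51.9 g 0.0 q [ 0.14  0.37  1.9   0.    0.87 -1.21]
```

View pics/w3.png

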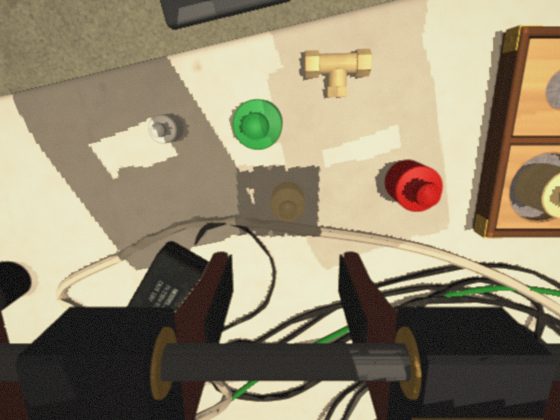

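weight_200 is at (289,200), with a thin cable just beyond it that lies below fingertip height. The green and red look-alikes are clear.

```bash
python3 -m jog '[-0.5,0.3,30,0,0,0,0,0,35,0,0,0,0,0,35,0,0,0,0,0,25,0,0,0,0,0,10,0,0,0]' >/dev/null
python3 -m jog '[0,0,0,0,0,0,0,0,0,0,0,0,0,0,0,0,0,0]' >/dev/null
python3 go.py 518,86,13
```

```text
518,86,13 tool move [ 0.2 -0.1  8. ]
t 10.55 pos [518.2  86.   21. ] yaw_y 77.67 tilt [0.0022 0.0003] F [-0.4 -0.1 -1. ] w 51.9 g 0.0 q [ 0.14  0.6   1.95  0.    0.59 -1.21]
```

```bash
python3 -m jog '[0,0,5,0,0,0,0,0,2,0,0,0,0,0,0,0,0,0,0,0,0,0,0,0]' >/dev/null
python3 go.py 518,86,13
python3 -m jog '[0,0,0,0,0,0,0,0,0,0,0,0,0,0,0,0,0,0,0,0,0,0,0,0,0,0,0,0,0,0]' 18 >/dev/null
python3 -m jog '[0,0,0,0,0,0,0,0,0,0,0,0,0,0,0,0,0,0,0,0,0,0,0,0]' |egrep 'ee|ft|wid|gr'
python3 -m jog '[0,0,-8,0,0,0,0,0,-24,0,0,0,0,0,-28,0,0,0,0,0,-28,0,0,0,0,0,-12,0,0,0]' >/dev/null
python3 -m jog '[0,0,0,0,0,0,0,0,0,0,0,0,0,0,0,0,0,0]' |egrep 'ee|ft|wid|gr'
python3 go.py 491,391,113
```

```text
518,86,13 tool move [-0.6  0.7  0.1]
t 10.88 pos [517.3  85.4  13.1] yaw_y 77.63 tilt [0.0007 0.0001] F [-0.6 -0.6  0.1] w 51.9 g 0.0 q [ 0.14  0.62  1.95 -0.    0.57 -1.21]
ee_pos: [517.2, 85.4, 12.8]
ft_force: [0.4, -0.4, 2.5]
width: 28.1
grasp_force: 30.0
ee_pos: [516.2, 85.3, 111.9]
ft_force: [-0.1, -0.1, -2.6]
width: 27.9
grasp_force: 30.0
491,391,113 tool move [ 90.1 293.3  -1.2]
t 12.3 pos [516.2  85.3 111.9] yaw_y 77.63 tilt [-0.0016 -0.0003] F [-0.1 -0.1 -2.6] w 27.9 g 30.0 q [ 0.14  0.44  1.93 -0.    0.78 -1.21]
```

```bash
python3 -m jog '[4,14.3,0,0,0,0,8,25,0,0,0,0,8.5,27.7,0,0,0,0,8.5,27.7,0,0,0,0,8.5,27.7,0,0,0,0]' >/dev/null
python3 -m jog '[8.5,27.7,0,0,0,0,8.5,27.7,0,0,0,0,8.5,27.7,0,0,0,0,8.5,27.7,0,0,0,0,8.5,27.7,0,0,0,0]' >/dev/null
python3 -m jog '[6.5,21,0,0,0,0,3.5,11,0,0,0,0,0,0,0,0,0,0,0,0,0,0,0,0,0,0,0,0,0,0]' >/dev/null
python3 go.py 491,391.5,28
python3 -m jog '[0,0,15,0,0,0,0,0,25,0,0,0,0,0,20,0,0,0,0,0,10,0,0,0,0,0,5,0,0,0]' >/dev/null
python3 -m jog '[0,0,0,0,0,0,0,0,0,0,0,0,0,0,0,0,0,0]' >/dev/null
python3 go.py 491,391.5,28
```

```text
491,391.5,28 tool move [ 0.8  2.3 83.8]
t 13.55 pos [491.4 389.2 111.8] yaw_y 77.6 tilt [-0.0016 -0.0016] F [-0.4 -0.5 -2.7] w 27.9 g 30.0 q [ 0.65  0.56  1.69 -0.    0.89 -0.7 ]
491,391.5,28 tool move [ 1.7  0.  10.9]
t 14.22 pos [492.7 391.1  38.9] yaw_y 77.62 tilt [0.0015 0.0011] F [-0.7 -0.4 -1.5] w 27.8 g 30.0 q [ 0.65  0.67  1.71 -0.    0.76 -0.7 ]
```

```bash
python3 -m jog '[1,0.5,4,0,0,0,0,0,3,0,0,0,0,0,0,0,0,0,0,0,0,0,0,0]' |egrep 'ee|ft'
python3 -m jog '[0,0,1,0,0,0,0,0,0,0,0,0,0,0,0,0,0,0]' |egrep 'ee|ft'
python3 -m jog '[0,0,1,0,0,0,0,0,0,0,0,0,0,0,0,0,0,0]' |egrep 'ee|ft'
```

```text
ee_pos: [490.9, 391.5, 30.7]
ft_force: [0.1, 0.2, -2.1]
ee_pos: [491.0, 391.5, 29.6]
ft_force: [-0.2, -0.4, -2.3]
ee_pos: [490.9, 391.4, 28.6]
ft_force: [-0.3, -0.1, -1.7]
```

```bash
python3 -m jog '[0,0,0.7,0,0,0,0,0,0,0,0,0,0,0,0,0,0,0]' |egrep 'ee|ft'
python3 -m jog '[0,0,0.5,0,0,0,0,0,0,0,0,0,0,0,0,0,0,0]' |egrep 'ee|ft'
```

```text
ee_pos: [491.0, 391.5, 27.9]
ft_force: [0.4, -0.4, -2.1]
ee_pos: [491.1, 391.5, 27.8]
ft_force: [-0.9, -1.5, 3.1]
```

```bash
python3 -m jog '[0,0,-0.3,0,0,0,0,0,0,0,0,0,0,0,0,0,0,0,0,0,0,0,0,0,0,0,0,0,0,0]' 44|egrep 'ft|wid|gr'
python3 -m jog '[0,0,-10,0,0,0,0,0,-25,0,0,0,0,0,-35,0,0,0,0,0,-35,0,0,0,0,0,-17,0,0,0]'|egrep 'ft|wid|gr'
python3 -m jog '[0,0,0,0,0,0,0,0,0,0,0,0]' >/dev/null
python3 go.py 436.7,1.5,150
```

```text
ft_force: [0.8, 0.6, 0.3]
width: 43.9
grasp_force: 0.0
ft_force: [1.2, 0.5, 0.4]
width: 43.8
grasp_force: 0.0
436.7,1.5,150 tool move [ -30.  -393.1    0.6]
t 16.55 pos [491.6 391.9 151.5] yaw_y 77.64 tilt [0.0024 0.0018] F [ 0.4 -0.5 -0.4] w 43.8 g 0.0 q [ 0.65  0.51  1.67 -0.    0.95 -0.7 ]
```

```bash
python3 -m jog '[-1,-13,0,0,0,0,-2,-25,0,0,0,0,-2.5,-33,0,0,0,0,-2.5,-33,0,0,0,0,-2.5,-33,0,0,0,0]' >/dev/null
python3 -m jog '[-2.5,-33,0,0,0,0,-2.5,-33,0,0,0,0,-2.5,-33,0,0,0,0,-2.5,-33,0,0,0,0,-2.5,-33,0,0,0,0]' >/dev/null
python3 -m jog '[-2.5,-33,0,0,0,0,-2.5,-33,0,0,0,0,-1.5,-18,0,0,0,0,-0.5,-7,0,0,0,0,0,0,0,0,0,0]' >/dev/null
python3 -m jog '[0,0,0,0,0,0,0,0,0,0,0,0,0,0,0,0,0,0]' >/dev/null
python3 go.py 436.7,1.5,11
python3 - <<'E'
from h import *
from workcell import eyes
d=eyes.get_image("wrist");P=cloud(d)
for c,h in(((437,1),36),((452,-187),30)):
    q=P[(np.hypot(P[...,0]-c[0],P[...,1]-c[1])<25)&(P[...,2]>10)&(P[...,2]<h+5)]
    if len(q):print(len(q),np.round(cv2.minEnclosingCircle(q[:,:2].astype(np.float32))[0],1),q[q[:,2]>h*.8].mean(0).round(1))
E
```

```text
436.7,1.5,11 tool move [ -0.8  -0.5 138.5]
t 18.05 pos [436.1   2.1 149.5] yaw_y 77.72 tilt [-0.0004  0.0001] F [-0.3 -0.3 -0.6] w 43.9 g 0.0 q [-0.02  0.26  2.09  0.    0.79 -1.38]
658 [436.2   2.1] [435.3   2.1  35.6]
475 [ 450.9 -186.9] [ 450.6 -186.5   29. ]
```

```bash
python3 -m jog '[-0.4,-0.2,30,0,0,0,0,0,35,0,0,0,0,0,33,0,0,0,0,0,22,0,0,0,0,0,8,0,0,0]' >/dev/null
python3 -m jog '[0,0,6,0,0,0,0,0,4,0,0,0,0,0,0,0,0,0,0,0,0,0,0,0,0,0,0,0,0,0]' >/dev/null
python3 go.py 436.5,1.8,11
python3 -m jog '[0,0,0,0,0,0,0,0,0,0,0,0,0,0,0,0,0,0,0,0,0,0,0,0,0,0,0,0,0,0]' 12 >/dev/null
python3 -m jog '[0,0,0,0,0,0,0,0,0,0,0,0,0,0,0,0,0,0,0,0,0,0,0,0]' |egrep 'ee|ft|wid|gr'
```

```text
436.5,1.8,11 tool move [1.  0.7 1.8]
t 18.93 pos [437.3   0.9  12.8] yaw_y 77.64 tilt [ 0.002 -0.   ] F [-0.3 -0.8 -0.2] w 43.9 g 0.0 q [-0.03  0.55  2.14  0.    0.45 -1.38]
ee_pos: [436.8, 0.9, 12.1]
ft_force: [0.5, 0.2, 5.7]
width: 21.4
grasp_force: 30.0
```

```bash
python3 -m jog '[0,0,-8,0,0,0,0,0,-24,0,0,0,0,0,-28,0,0,0,0,0,-28,0,0,0,0,0,-20,0,0,0]' >/dev/null
python3 -m jog '[0,0,0,0,0,0,0,0,0,0,0,0,0,0,0,0,0,0]' |egrep 'ee|ft|wid|gr'
python3 go.py 568,374.5,120
```

```text
ee_pos: [435.8, 0.9, 119.2]
ft_force: [0.3, 0.8, -1.1]
width: 21.3
grasp_force: 30.0
568,374.5,120 tool move [-49.1 393.3  -0.9]
t 20.35 pos [435.8   0.9 119.2] yaw_y 77.64 tilt [-0.0009 -0.    ] F [ 0.3  0.8 -1.1] w 21.3 g 30.0 q [-0.03  0.32  2.11 -0.    0.71 -1.38]
```

```bash
python3 -m jog '[-2,13.3,0,0,0,0,-3.1,25,0,0,0,0,-4,33,0,0,0,0,-4,33,0,0,0,0,-4,33,0,0,0,0]' >/dev/null
python3 -m jog '[-4,33,0,0,0,0,-4,33,0,0,0,0,-4,33,0,0,0,0,-4,33,0,0,0,0,-4,33,0,0,0,0]' >/dev/null
python3 -m jog '[-4,33,0,0,0,0,-4,33,0,0,0,0,-3,18,0,0,0,0,-1,7,0,0,0,0,0,0,0,0,0,0]' >/dev/null
python3 -m jog '[0,0,0,0,0,0,0,0,0,0,0,0,0,0,0,0,0,0]' >/dev/null
python3 go.py 568,374.5,29
python3 -m jog '[0,0,15,0,0,0,0,0,25,0,0,0,0,0,22,0,0,0,0,0,12,0,0,0,0,0,6,0,0,0]' >/dev/null
python3 -m jog '[0,0,2,0,0,0,0,0,2,0,0,0,0,0,0,0,0,0,0,0,0,0,0,0,0,0,0,0,0,0]' >/dev/null
python3 go.py 568,374.5,29
```

```text
568,374.5,29 tool move [ 0.4  1.6 90.4]
t 21.85 pos [568.2 373.  119.4] yaw_y 77.57 tilt [-0.0012 -0.0009] F [ 0.1 -0.5 -0.6] w 21.5 g 30.0 q [ 0.56  0.62  1.56 -0.    0.96 -0.79]
568,374.5,29 tool move [ 1.2 -0.8  7.9]
t 22.68 pos [569.3 375.   36.9] yaw_y 77.64 tilt [0.0015 0.0009] F [-0.1  0.1 -0.3] w 21.6 g 30.0 q [ 0.56  0.73  1.58  0.    0.83 -0.79]
```

```bash
python3 -m jog '[0.5,0,3,0,0,0,0,0,1,0,0,0,0,0,0,0,0,0,0,0,0,0,0,0]' |egrep 'ee|ft'
python3 -m jog '[0,0,1,0,0,0,0,0,0,0,0,0,0,0,0,0,0,0]' |egrep 'ee|ft'
python3 -m jog '[0,0,1,0,0,0,0,0,0,0,0,0,0,0,0,0,0,0]' |egrep 'ee|ft'
```

```text
ee_pos: [568.1, 374.7, 31.7]
ft_force: [-0.1, -0.6, -1.3]
ee_pos: [568.1, 374.7, 30.7]
ft_force: [0.5, 0.6, -1.0]
ee_pos: [568.1, 374.6, 29.7]
ft_force: [0.0, -0.4, -0.9]
```

```bash
python3 -m jog '[0,0,0.6,0,0,0,0,0,0,0,0,0,0,0,0,0,0,0]' |egrep 'ee|ft'
python3 -m jog '[0,0,0.5,0,0,0,0,0,0,0,0,0,0,0,0,0,0,0]' |egrep 'ee|ft'
```

```text
ee_pos: [568.2, 374.7, 29.2]
ft_force: [0.1, -0.4, -0.2]
ee_pos: [568.3, 374.7, 29.1]
ft_force: [-2.1, -1.1, 4.4]
```

```bash
python3 -m jog '[0,0,-0.3,0,0,0,0,0,0,0,0,0,0,0,0,0,0,0,0,0,0,0,0,0,0,0,0,0,0,0]' 40|egrep 'ft|wid|gr'
python3 -m jog '[0,0,-10,0,0,0,0,0,-25,0,0,0,0,0,-35,0,0,0,0,0,-35,0,0,0,0,0,-17,0,0,0]'|egrep 'ft|wid|gr'
python3 -m jog '[0,0,0,0,0,0,0,0,0,0,0,0]' >/dev/null
python3 go.py 452,-187.3,150
```

```text
ft_force: [0.2, -0.6, -0.7]
width: 40.5
grasp_force: 0.0
ft_force: [0.7, 0.3, 0.8]
width: 40.0
grasp_force: 0.0
452,-187.3,150 tool move [  -6.3 -574.3    1.6]
t 25.02 pos [568.8 375.1 152.8] yaw_y 77.64 tilt [0.0026 0.0016] F [ 0.2 -0.4 -0.9] w 39.9 g 0.0 q [ 0.57  0.58  1.54 -0.    1.01 -0.79]
```

```bash
python3 -m jog '[0,-14.3,0,0,0,0,0,-25,0,0,0,0,-0.4,-34,0,0,0,0,-0.4,-34,0,0,0,0,-0.4,-34,0,0,0,0]' >/dev/null
python3 -m jog '[-0.4,-34,0,0,0,0,-0.4,-34,0,0,0,0,-0.4,-34,0,0,0,0,-0.4,-34,0,0,0,0,-0.4,-34,0,0,0,0]' >/dev/null
python3 -m jog '[-0.4,-34,0,0,0,0,-0.4,-34,0,0,0,0,-0.4,-34,0,0,0,0,-0.4,-34,0,0,0,0,-0.4,-34,0,0,0,0]' >/dev/null
python3 -m jog '[-0.4,-34,0,0,0,0,-0.4,-34,0,0,0,0,0,-18,0,0,0,0,0,-7,0,0,0,0,0,0,0,0,0,0]' >/dev/null
python3 -m jog '[0,0,0,0,0,0,0,0,0,0,0,0,0,0,0,0,0,0]' >/dev/null
python3 go.py 452,-187.3,10
python3 - <<'E'
from h import *
from workcell import eyes
d=eyes.get_image("wrist");P=cloud(d);cv2.imwrite("pics/w4.png",d["img"][...,::-1])
for c,h in(((452,-187),30),):
    q=P[(np.hypot(P[...,0]-c[0],P[...,1]-c[1])<25)&(P[...,2]>10)&(P[...,2]<h+5)]
    if len(q):print(len(q),np.round(cv2.minEnclosingCircle(q[:,:2].astype(np.float32))[0],1),q[q[:,2]>h*.8].mean(0).round(1))
E
```

```text
452,-187.3,10 tool move [ -1.1  -0.8 140.8]
t 26.93 pos [ 451.2 -186.3  150.8] yaw_y 77.73 tilt [-0.0005  0.0004] F [ 0.7 -0.1 -0.2] w 40.1 g 0.0 q [-0.42  0.33  1.98  0.    0.83 -1.77]
407 [ 451.2 -187.8] [ 450.7 -187.6   29.6]
```

View pics/w4.png

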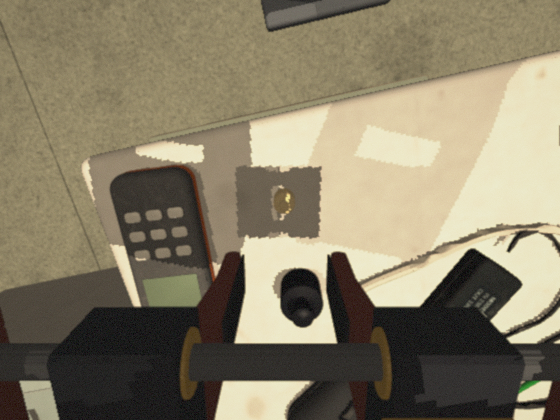

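weight_50 is at (283,201). The thermometer's edge is at u≈207, so there is finger clearance.

```bash
python3 -m jog '[-0.3,-1,30,0,0,0,0,0,35,0,0,0,0,0,33,0,0,0,0,0,22,0,0,0,0,0,8,0,0,0]' >/dev/null
python3 -m jog '[0,0,7,0,0,0,0,0,4.5,0,0,0,0,0,0,0,0,0,0,0,0,0,0,0,0,0,0,0,0,0]' >/dev/null
python3 -m jog '[0,0,0,0,0,0,0,0,0,0,0,0]' >/dev/null
python3 go.py 451.7,-187.6,10
```

```text
451.7,-187.6,10 tool move [0.2 1.3 2.2]
t 27.98 pos [ 451.6 -188.9   12.2] yaw_y 77.63 tilt [ 0.0013 -0.0006] F [0.3 0.2 0.2] w 40.0 g 0.0 q [-0.42  0.59  2.03 -0.    0.52 -1.78]
```

```bash
python3 -m jog '[0,0.8,1.7,0,0,0,0,0,0,0,0,0,0,0,0,0,0,0]' |egrep 'ee'
python3 -m jog '[0,0,0,0,0,0,0,0,0,0,0,0,0,0,0,0,0,0,0,0,0,0,0,0,0,0,0,0,0,0]' 8 >/dev/null
python3 -m jog '[0,0,0,0,0,0,0,0,0,0,0,0,0,0,0,0,0,0,0,0,0,0,0,0]' |egrep 'ee|ft|wid|gr'
python3 -m jog '[0,0,-8,0,0,0,0,0,-24,0,0,0,0,0,-28,0,0,0,0,0,-28,0,0,0,0,0,-20,0,0,0]' >/dev/null
python3 -m jog '[0,0,0,0,0,0,0,0,0,0,0,0,0,0,0,0,0,0]' |egrep 'ee|ft|wid|gr'
python3 go.py 474.3,315,118
```

```text
ee_pos: [451.3, -187.8, 9.8]
ee_pos: [451.3, -187.9, 9.8]
ft_force: [0.3, 0.2, 0.8]
width: 17.0
grasp_force: 30.0
ee_pos: [450.9, -187.7, 117.5]
ft_force: [-0.8, -0.2, -1.0]
width: 16.8
grasp_force: 30.0
474.3,315,118 tool move [ 8.48e+01  4.96e+02 -4.00e-01]
t 29.65 pos [ 450.9 -187.7  117.5] yaw_y 77.63 tilt [-0.0004  0.0002] F [-0.8 -0.2 -1. ] w 16.8 g 30.0 q [-0.42  0.39  2.    0.    0.75 -1.77]
```

```bash
python3 -m jog '[2,14,0,0,0,0,4,25,0,0,0,0,5.7,33,0,0,0,0,5.7,33,0,0,0,0,5.7,33,0,0,0,0]' >/dev/null
python3 -m jog '[5.7,33,0,0,0,0,5.7,33,0,0,0,0,5.7,33,0,0,0,0,5.7,33,0,0,0,0,5.7,33,0,0,0,0]' >/dev/null
python3 -m jog '[5.7,33,0,0,0,0,5.7,33,0,0,0,0,5.7,33,0,0,0,0,5.7,33,0,0,0,0,5.7,33,0,0,0,0]' >/dev/null
python3 -m jog '[3.5,20,0,0,0,0,1.2,8,0,0,0,0,0,0,0,0,0,0,0,0,0,0,0,0,0,0,0,0,0,0]' >/dev/null
python3 go.py 474.3,315,28
python3 -m jog '[0,0,15,0,0,0,0,0,25,0,0,0,0,0,22,0,0,0,0,0,12,0,0,0,0,0,6,0,0,0]' >/dev/null
python3 -m jog '[0,0,2,0,0,0,0,0,0,0,0,0,0,0,0,0,0,0,0,0,0,0,0,0]' >/dev/null
python3 go.py 474.3,315,28
```

```text
474.3,315,28 tool move [ 0.  2. 89.]
t 31.32 pos [474.1 313.1 117. ] yaw_y 77.59 tilt [-0.0018 -0.0014] F [-0.1  0.1 -0.2] w 17.4 g 30.0 q [ 0.56  0.49  1.82 -0.    0.83 -0.79]
474.3,315,28 tool move [ 1.  -0.4  8.8]
t 32.07 pos [475.4 315.1  36.8] yaw_y 77.63 tilt [0.0015 0.0009] F [ 0.   1.2 -0.3] w 17.4 g 30.0 q [ 0.56  0.62  1.85 -0.    0.68 -0.79]
```

```bash
python3 -m jog '[0.4,0,3,0,0,0,0,0,2,0,0,0,0,0,0,0,0,0,0,0,0,0,0,0]' |egrep 'ee|ft'
python3 -m jog '[0,0,1,0,0,0,0,0,0,0,0,0,0,0,0,0,0,0]' |egrep 'ee|ft'
python3 -m jog '[0,0,1,0,0,0,0,0,0,0,0,0,0,0,0,0,0,0]' |egrep 'ee|ft'
```

```text
ee_pos: [474.2, 314.9, 30.8]
ft_force: [0.0, 0.3, -0.2]
ee_pos: [474.3, 314.9, 29.7]
ft_force: [0.0, -0.5, 0.6]
ee_pos: [474.3, 314.8, 28.7]
ft_force: [-0.3, -0.2, -0.2]
```

```bash
python3 -m jog '[0,0,0.6,0,0,0,0,0,0,0,0,0,0,0,0,0,0,0]' |egrep 'ee|ft'
python3 -m jog '[0,0,0.5,0,0,0,0,0,0,0,0,0,0,0,0,0,0,0]' |egrep 'ee|ft'
```

```text
ee_pos: [474.3, 314.9, 28.1]
ft_force: [-0.4, -0.4, 0.1]
ee_pos: [474.4, 314.9, 27.8]
ft_force: [0.6, 0.6, 1.9]
```

```bash
python3 -m jog '[0,0,0,0,0,0,0,0,0,0,0,0,0,0,0,0,0,0,0,0,0,0,0,0,0,0,0,0,0,0]' 36|egrep 'ft|wid|gr'
python3 -m jog '[0,0,-10,0,0,0,0,0,-25,0,0,0,0,0,-35,0,0,0,0,0,-35,0,0,0,0,0,-35,0,0,0]'|egrep 'ft|wid|gr'
python3 -m jog '[-10,-25,0,0,0,0,-10,-35,0,0,0,0,-10,-35,0,0,0,0,-10,-35,0,0,0,0,-10,-20,0,0,0,0]' >/dev/null
python3 -m jog '[0,0,0,0,0,0,0,0,0,0,0,0,0,0,0,0,0,0]' |egrep 'ee|ft'
python3 - <<'E'
from h import *
from workcell import eyes
a=eyes.get_image("top");b=eyes.get_image("scene")
A=cv2.resize(a["img"][160:270,120:440],(800,275),interpolation=cv2.INTER_CUBIC)
B=cv2.resize(b["img"][180:290,110:430],(800,275),interpolation=cv2.INTER_CUBIC)
cv2.imwrite("pics/end.png",np.vstack([A,B])[...,::-1])
P=cloud(a)
for n,c,H in(("500",(551,298),58),("200",(491,391),45),("100",(568,374.5),36),("50",(474.3,315),30)):
    q=P[(np.hypot(P[...,0]-c[0],P[...,1]-c[1])<22)&(P[...,2]>28)]
    print(n,len(q),q.mean(0).round(1) if len(q) else "","top",q[:,2].max().round(1) if len(q) else "")
E
```

```text
ft_force: [-0.3, -0.0, 0.0]
width: 36.3
grasp_force: 0.0
ft_force: [0.9, 0.1, 0.2]
width: 36.0
grasp_force: 0.0
ee_pos: [491.2, 158.1, 168.2]
ft_force: [-0.4, 0.8, 0.0]
500 0  top 
200 127 [491.7 387.   44.9] top 62.1
100 77 [567.2 371.2  41.4] top 54.4
50 0  top
```

View pics/end.png

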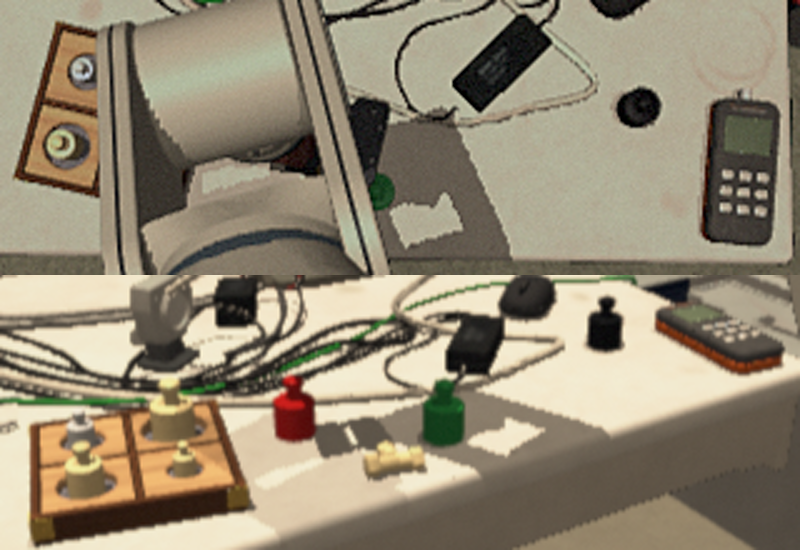

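The scene view shows all four weights upright in their own wells: 500 at (170,410), 200 at (83,468), 100 at (82,430) and 50 at (183,458). The tee, thermometer and look-alikes haven't been disturbed, and the hand is clear.

```bash
python3 -c "
from workcell import ticket;print(ticket.close_job())"
```

```text
the job is handed in; nothing more can be done
None
```

All four weights are standing upright in their matching wells, set down largest first, with the thermometer, tee fitting and look-alikes left where they were; the job is handed in at about 34 s.

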